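# Vent the vacuum chamber and unload the bisque cup

### The job

The bisque cup has finished drying in the small steel vacuum chamber and has to come out. Open the red vent tap on the clear lid fully, so that the gauge needle swings back into its green zone and the vacuum is gone, then lift the lid off by its black handle and lay it right way up in the middle of the grey bat. Take the cup out and stand it upright on the brown bat; set both down gently and leave the glaze jar and the timer where they are.

Things in the scene. Friction and masses are not known exactly. Their poses are not given: they have to be found in the camera images.
- chamber_rim (a point): Centre of the steel chamber's mouth at the top of its rim, 112 mm above the table. The chamber is a fixed round pot, 187 mm across at the rim, its mouth 147 mm across inside a turned-in flange 4 mm thick; inside, a white perforated plate has its top 66.5 mm below the rim. Two wire lugs on the wall, 37 mm below the rim, reach 112 mm from the axis.
- lid_handle (a point): Centre of the black bridge handle in the middle of the lid, the place to grip: a bar 16 mm thick along its x, 50 mm long along its y, 20 mm high, its underside 26 mm above the lid's top face. z is up. The vent tap stands on the lid 64 mm from here along +y, the gauge (52 mm across, its top 28 mm above the lid's face) 62 mm along -y.
- tap_handle (a point): Centre of the vent tap's red wing handle, the place to grip: 50 mm long along its x, 10 mm thick along its y, 18 mm high; z, the turning axis, is up. Centre 42 mm above the lid's top face. The brass body below is 28 mm across at its foot, 18 mm high; its port points away from the lid's centre, its top 16 mm above the lid. Shut: wing across the port. Open: in line with it.
- tap (a joint): Angle of the vent tap in rad: 0 shut, 1.571 (its stop) fully open, turning counter-clockwise seen from above. It stays where it is left and turns against a light friction of about 0.06 N m.
- gauge (a joint): Angle of the vacuum gauge's red needle in rad: 0 at full vacuum, 3.6 at no vacuum; the dial's green zone runs from 2.7 to 3.6. It swings counter-clockwise as the tap is opened, 2.29 rad for each rad of the tap.
- gauge_face (a point): Centre of the gauge's white dial on the lid, facing up.
- cup_center (a point): Centre, half-way up, of the clay-coloured bisque cup with a blue band, which stands upright on the white plate inside the chamber, its rim 5 mm below the chamber's rim and seen through the clear lid. z is up along the cup's axis. 61 mm high, 67 mm across at the rim, about 65 mm 20 mm lower, 52 mm at the foot; hollow, about 0.1 kg.
- grey_bat: Loose round grey bat (board), 222 mm across, 11 mm thick, lying flat; origin at the centre of its underside. The lid belongs on it.
- brown_bat: Loose round dark brown bat (board), 231 mm across, 12 mm thick, lying flat; origin at the centre of its underside. The cup belongs on it. The two bats lie left and right of the chamber, either way round.
- timer: Bystander: green and cream wind-up timer, 63 mm across, 43 mm high, behind the chamber; origin at the centre of its underside.
- glaze_jar: Bystander: small glaze jar with a black ribbed cap, 51 mm across, 60 mm high, behind the chamber; origin at the centre of its underside.
- lid: Clear disc, 190 mm across, 12 mm thick, about 0.6 kg with fittings. Origin: centre of the underside of its black rubber lip (140 mm across, 14 mm deep, hangs in the chamber's mouth with 3 mm play), the lowest part; 65 mm below the handle's centre, 29 mm below the disc's top face; same axes as the handle. Under vacuum it cannot be pulled off; it is free once the needle is in the green.
- cup: The cup as a whole: origin at the centre of its underside, z up.

How it is judged (in metres and radians):
On the way, in this order (a step that is already met when the one before it is completed fails the run):
1. the vent tap is open while the lid is still seated (value of joint tap above 1.2 rad and z of lid in the frame of chamber_rim below -0.009 m), for 0.2 s.
2. the lid lies right way up on the grey bat (horizontal distance between lid and grey_bat below 0.04 m and z of lid in the frame of grey_bat below 0.016 m and angle between lid's own z axis and vertical below 0.1 rad), for 0.2 s.
At the end, for the whole second after the job is handed in: The lid lies flat and right way up on the grey bat, its centre within 40 mm of the bat's centre; the cup stands upright (within 0.1 rad) on the brown bat, its centre within 95 mm of the bat's centre; both are at rest (all of step 2 and horizontal distance between cup and brown_bat below 0.095 m and z of cup in the frame of brown_bat between 0.008 and 0.016 m and angle between cup's own z axis and vertical below 0.1 rad and linear speed of each of lid, cup below 0.02 m/s); the robot touches nothing.
It fails at once if the lid is forced up while the gauge still shows vacuum (needle short of 2.6 rad) (value of joint gauge below 2.6 rad and z of lid in the frame of chamber_rim above -0.009 m).
It fails at once if the cup is dropped (falls free faster than 0.45 m/s) (linear speed of cup above 0.45 m/s and contact force between the fingers and cup below 0.1 N).
It fails at once if the lid is dropped (falls free faster than 0.45 m/s) (linear speed of lid above 0.45 m/s and contact force between the fingers and lid below 0.1 N).
It fails at once if the glaze jar or the timer is moved more than 30 mm (distance of any of glaze_jar, timer from where it was at the start of the episode above 0.03 m).
It also fails if it takes over 64 s, if anything falls off the work surface, if the arm or the gripper's body presses on something with over 40 N, if the wrist force passes 120 N, or if a joint passes its speed limit or range.

### The arm

A 6-joint arm with a two-finger parallel gripper is mounted at the origin on a cart in front of the work surface, level with it; the furniture and walls round the work are solid. World frame = base frame: x ahead of the robot, y to its left, z up, the work surface at z = 0. Lengths are in m, angles in degrees, forces in N, time in s.
With the tool pointing down it reaches from about 0.25 to 0.85 m from the base axis. Payload 12.5 kg.
Tool frame: the origin (TCP) lies at the very end of the fingers, on their centre line; the grasp point (between the pads) lies 19 mm behind it (r.hold_point_z is the y of the grasp point in the tool frame, in m); y points along the fingers, x is the direction in which the jaws open and shut, and the axes are right-handed (so a half turn about y gives the same grasp; the last joint's range is limited). The gripper opens to 93 mm and grips with 3 to 60 N. Pads are 15 mm wide; open, the fingers measure 128 mm over their backs; the gripper's body (75 mm by 188 mm) begins 65 mm behind the grasp point.
Start: joints at [-75.092, 20.094, 94.641, -0, 65.266, -4.847], TCP at [0.186, -0.518, 0.219] pointing down, gripper open.
Joint ranges: [-157.81, 157.81], [-45, 120.19], [0.68, 151.7], [-89.99, 269.99], [4.06, 180], [-164.3, 164.3]. Speed limits (degrees/s): [127.2, 127.2, 159.86, 180, 180, 180].

### API

Orientations are given as [roll, pitch, yaw] about the fixed x, y, z axes, in that order (R = Rz(yaw) Ry(pitch) Rx(roll)).
In Python, from cell import r gives the robot as it stands.
- The arm moves only by the tool move_arm, never from a script. Its argument "deltas" is a list of rows, each a list of 7 numbers: the shift along the tool's x, y, z in units of 20 mm (1.0 is 20 mm), then the turn, a rotation vector about the tool's x, y, z in units of 4 degrees (1.0 is 4 degrees), then the opening in per cent of the stroke, from 0 (shut) to 100 (fully open). In form: [[tx, ty, tz, rx, ry, rz, jaw], ...]. A call has 1 to 10 rows; each row shifts and turns the commanded pose from where the row before left it, along the tool's axes as they then stand; what a row does not reach is not made up. A row lasts 1/12 s, in which the tool goes at most 41.7 mm and 7.16 degrees, less where a joint would pass 70% of its speed; a pose out of reach is approached as far as the arm can. A call with a number of a shift or a turn outside -1 to 1 is refused whole. A call with a gripper value outside its range is refused whole. The fingers move at their own pace and stop on an object; "force" is the grip in N (left out, the last holds). Time passes only in rows, so rows that do not move let the fingers close. It gives the time, the measured TCP pose, the force and the opening at its end, in the units of the state.
- r.state(): the state, without advancing time (a new reading comes with each control period).
- r.snapshot(name): name is "scene" or "side" or "wrist"; returns a dict with "img" (400x640x3 uint8, blue, green, red), "depth" (400x640 float32, m along the optical axis (not along the pixel's ray), 0 where there is no reading), "mtx" (3x3 intrinsics, pixels), "dist" ([k1, k2, p1, p2, k3] as OpenCV has them; the pictures are not rectified), "R" (3x3) and "t" (3): a world point X has camera coordinates R X + t; the wrist camera has in their place "hand_eye" (4x4, takes a point from camera to tool coordinates, whose origin is the TCP and whose axes are the tool frame's). Camera axes: x right, y down, z forward; pixel columns grow to the right and rows downward; lengths in m; the calibration is good to about 2 mm. A picture is of the moment at which its call begins: read the wrist's pose just before it.
- r.job_done(): hands the job in, once; it reports no verdict.
Trained networks look in a picture, given as the dict that the camera call returned (one of the last four; its "shot" number tells which), for a name from the list of things; names that differ only in an ending like _2 or _b are one class to them, and where a whole thing is asked for, a point or a joint stands for the part that bears it (a point fixed in the world has none). Each returns a list of dicts, best first, with "score" (0 to 1); they miss things now and then, are a little off and sometimes report something else, mostly with a low value. They report only what shows in the picture. A call takes as long as a camera call.
- r.search_frame(picture, thing): "position" ([x, y, z] in m, in the coordinates of the camera as it stood for that picture, good to about 4 mm: the middle of the surface that is visible of it).
The state is a dict: "clock": time; "joint_positions": joint angles; "joint_velocities": joint speeds; "joint_torque": joint torques, N m; "position": TCP position; "tcp_rot": TCP orientation; "ft_force": force on the tool from outside, world axes, zero at the start; "wrist_torque": the same for the moment, N m; "width": opening from 0.0 (shut) to 1.0 (fully open).
Only numpy, scipy, OpenCV 4.12 (cv2) and the standard library are available. Lean on these libraries where they do the work, as an engineer would, in place of code of your own. Each camera call takes 0.05 s, during which the arm holds its last target. There are 200 camera calls.

## Working session

There is one attempt and no reset: what is moved stays moved. The work goes in short steps, Python scripts to look and compute and a tool call to move; the robot and the scene stay as the last step left them, time stands still between calls to the robot, and variables do not carry over. Pictures are saved under pics/ and viewed, about 8 in all and at most 12, crops included, and the job is handed in when it is done.

Besides the shell and the picture viewer there is one more tool, called after "Request:" as name(argument=value, ...), one argument or row to a line, values as JSON. move_arm: Moves the arm, as the interface text tells. Shifts and turns lie within -1 to 1; 1 stands for 20 mm of shift or 4 degrees of turn. Its arguments: {"type":"object","properties":{"deltas":{"type":"array"},"force":{"type":"number"}},"required":["deltas"]}

```bash
mkdir -p pics; cat > h.py <<'E'
import numpy as np, cv2
from cell import r
from scipy.spatial.transform import Rotation as Ro
def Tt():
    s=r.state(); T=np.eye(4); T[:3,:3]=Ro.from_euler('xyz',s['tcp_rot'],degrees=True).as_matrix(); T[:3,3]=s['position']; return T
def snap(n):
    T=Tt(); p=r.snapshot(n)
    if n=='wrist': p['C']=T@p['hand_eye']
    else:
        C=np.eye(4); C[:3,:3]=p['R'].T; C[:3,3]=-p['R'].T@p['t']; p['C']=C
    return p
def find(p,th,k=2):
    for d in r.search_frame(p,th)[:k]:
        print(th,round(d['score'],2),np.round((p['C']@np.r_[d['position'],1])[:3],4))
def proj(p,X):
    C=np.linalg.inv(p['C']); return cv2.projectPoints(np.atleast_2d(X).astype(float),cv2.Rodrigues(C[:3,:3])[0],C[:3,3],p['mtx'],np.array(p['dist']))[0][:,0]
def onplane(p,uv,z):
    q=cv2.undistortPoints(np.array(uv,float).reshape(-1,1,2),p['mtx'],np.array(p['dist']))[:,0]
    d=np.c_[q,np.ones(len(q))]@p['C'][:3,:3].T; o=p['C'][:3,3]
    return o+d*((z-o[2])/d[:,2])[:,None]
E
python3 - <<'E'
from h import *
s=r.state(); print(s); print(r.hold_point_z); print(Tt())
a=snap('scene'); b=snap('side'); 
cv2.imwrite('pics/scene.png',a['img']); cv2.imwrite('pics/side.png',b['img'])
for p in (a,b):
    print(np.round(p['C'],3).tolist())
    for t in 'lid_handle tap_handle gauge_face cup_center grey_bat brown_bat timer glaze_jar lid'.split(): find(p,t)
E
```

```text
{'clock': 0.0, 'joint_positions': array([-7.50918889e+01,  2.01232534e+01,  9.46758004e+01, -7.56752023e-04,
        6.52655247e+01, -4.84790539e+00]), 'joint_velocities': array([-0.00327013,  0.01763864, -0.04460012, -0.0042829 ,  0.02679143,
        0.06146604]), 'joint_torque': array([ 8.58898093e-04, -4.97318602e+01, -2.85252213e+01,  6.99468842e-02,
        2.56316975e-02, -8.14999976e-05]), 'position': array([ 0.18583689, -0.51729739,  0.21811942]), 'tcp_rot': array([-8.99952269e+01,  6.44054735e-02, -7.02436638e+01]), 'ft_force': array([-0.22775584, -0.38793374,  0.571238  ]), 'wrist_torque': array([-0.00985768,  0.0377873 , -0.00835917]), 'width': 1.0016284888985059}
-0.0188
[[ 3.38020584e-01 -3.01562438e-04  9.41138669e-01  1.85836891e-01]
 [-9.41138046e-01  1.08608117e-03  3.38020708e-01 -5.17297386e-01]
 [-1.12408733e-03 -9.99999365e-01  8.33059065e-05  2.18119419e-01]
 [ 0.00000000e+00  0.00000000e+00  0.00000000e+00  1.00000000e+00]]
[[-0.907, -0.248, 0.34, 0.145], [-0.421, 0.544, -0.726, 0.954], [-0.005, -0.801, -0.598, 0.915], [0.0, 0.0, 0.0, 1.0]]
lid_handle 0.63 [0.4611 0.004  0.1258]
lid_handle 0.47 [ 0.4686 -0.353   0.0121]
tap_handle 0.46 [0.4863 0.0513 0.1739]
gauge_face 0.66 [0.4655 0.0028 0.1264]
grey_bat 0.7 [ 0.4663 -0.3487  0.0145]
grey_bat 0.32 [0.487  0.0512 0.1753]
brown_bat 0.81 [0.4814 0.2938 0.0076]
timer 0.59 [0.4642 0.0064 0.1246]
timer 0.55 [0.7548 0.2137 0.0257]
glaze_jar 0.73 [ 0.7533 -0.1563  0.0457]
lid 0.65 [0.4639 0.0063 0.1292]
[[-0.916, -0.178, 0.36, 0.227], [-0.401, 0.379, -0.834, 0.876], [0.012, -0.908, -0.418, 0.591], [0.0, 0.0, 0.0, 1.0]]
lid_handle 0.8 [0.464  0.0194 0.1279]
tap_handle 0.58 [0.4882 0.0567 0.1667]
gauge_face 0.65 [0.4607 0.0161 0.1266]
grey_bat 0.89 [ 0.4352 -0.3711  0.0094]
brown_bat 0.73 [0.4824 0.3017 0.009 ]
brown_bat 0.52 [0.4651 0.0187 0.1268]
timer 0.25 [0.4462 0.0661 0.0623]
glaze_jar 0.88 [ 0.7553 -0.1499  0.0379]
lid 0.6 [0.4592 0.0162 0.1267]
```

View pics/scene.png

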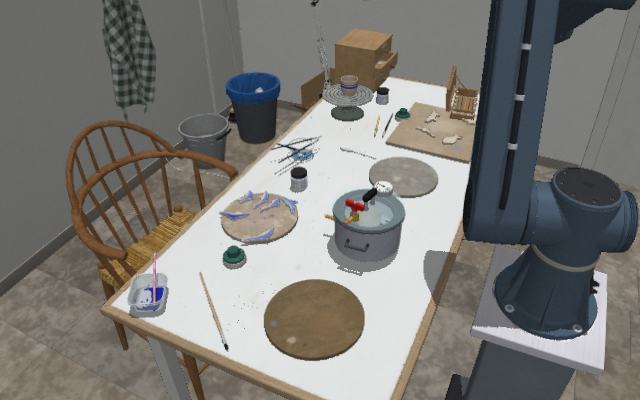

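View pics/side.png

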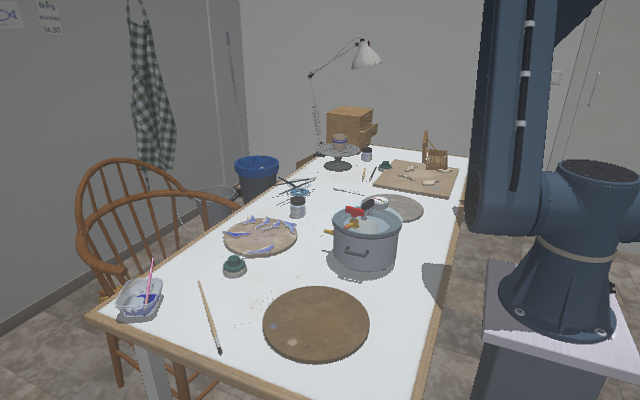

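Chamber near (0.46, 0.01), brown bat at the left (px 314,318), grey bat at the right (px 403,177), tap at px ~355,204. I'll move towards the chamber and look with the wrist camera.

Request:
move_arm(
  deltas=[
    [-0.7, -1, 0.9, 0, 0, 0, 100],
    [-0.7, -1, 0.9, 0, 0, 0, 100],
    [-0.7, -1, 0.9, 0, 0, 0, 100],
    [-0.7, -1, 0.9, 0, 0, 0, 100],
    [-0.7, -1, 0.9, 0, 0, 0, 100],
    [-0.7, -1, 0.9, 0, 0, 0, 100],
    [-0.7, -1, 0.9, 0, 0, 0, 100],
    [-0.7, -1, 0.9, 0, 0, 0, 100],
    [-0.7, -1, 0.9, 0, 0, 0, 100],
    [0, 0, 0, 0, 0, 0, 100],
  ],
)

```text
clock: 1.83
position: [0.2977, -0.3427, 0.4026]
tcp_rot: [-89.9, -0.3, -70.1]
ft_force: [-0.4, -0.5, -0.2]
width: 1.002
```

```bash
python3 - <<'E'
from h import *
p=snap('wrist'); print(np.round(p['hand_eye'],3).tolist(),np.round(p['C'],3).tolist()); print(Tt()[:3,3], p['mtx'].tolist())
cv2.imwrite('pics/w1.png',p['img'])
for t in 'lid_handle tap_handle gauge_face grey_bat lid'.split(): find(p,t)
E
```

```text
[[1.0, 0.0, -0.001, -0.0], [0.001, -0.246, 0.969, -0.166], [0.0, -0.969, -0.246, 0.068], [0.0, 0.0, 0.0, 1.0]] [[0.34, -0.912, -0.227, 0.361], [-0.94, -0.329, -0.087, -0.318], [0.005, 0.243, -0.97, 0.568], [0.0, 0.0, 0.0, 1.0]]
[ 0.29672574 -0.34371066  0.40039214] [[277.7875790500215, 0.0, 315.87928072980725], [0.0, 277.7875790500215, 198.9099036864374], [0.0, 0.0, 1.0]]
lid_handle 0.92 [ 0.4211 -0.0365  0.1284]
gauge_face 0.68 [ 0.4193 -0.0344  0.1281]
grey_bat 0.76 [ 0.4824 -0.349   0.0132]
grey_bat 0.35 [ 0.4167 -0.0378  0.1259]
lid 0.95 [ 0.4179 -0.039   0.1288]
```

View pics/w1.png

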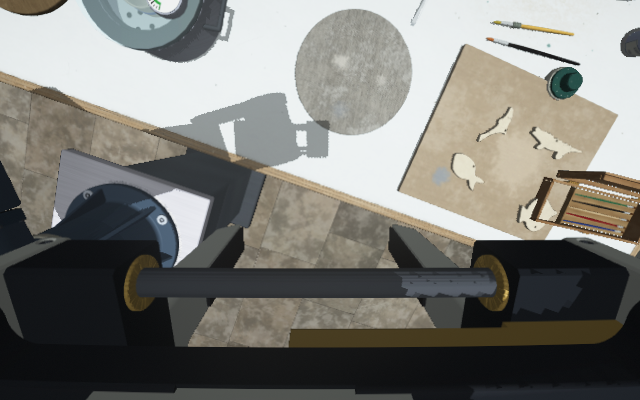

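Grey bat is fully visible, spanning px 295–412 × 9–135. Going on to the chamber.

Request:
move_arm(
  deltas=[
    [-1, 0, 0.45, 0, 0, 0, 100],
    [-1, 0, 0.45, 0, 0, 0, 100],
    [-1, 0, 0.45, 0, 0, 0, 100],
    [-1, 0, 0.45, 0, 0, 0, 100],
    [-1, 0, 0.45, 0, 0, 0, 100],
    [-1, 0, 0.45, 0, 0, 0, 100],
    [-1, 0, 0.45, 0, 0, 0, 100],
    [-1, 0, 0.45, 0, 0, 0, 100],
    [-1, 0, 0.45, 0, 0, 0, 100],
    [-1, 0, 0.45, 0, 0, 0, 100],
  ],
)

```text
clock: 2.97
position: [0.3126, -0.1251, 0.398]
tcp_rot: [-90.0, 0.0, -70.3]
ft_force: [0.3, -0.4, 1.0]
width: 1.003
```

Request:
move_arm(
  deltas=[
    [-1, 0, 0.45, 0, 0, 0, 100],
    [-1, 0, 0.45, 0, 0, 0, 100],
    [-1, 0, 0.45, 0, 0, 0, 100],
    [-0.5, 0, 0.2, 0, 0, 0, 100],
    [0, 0, 0, 0, 0, 0, 100],
    [0, 0, 0, 0, 0, 0, 100],
  ],
)

```text
clock: 3.47
position: [0.3184, -0.0496, 0.3982]
tcp_rot: [-90.0, 0.0, -70.2]
ft_force: [0.3, 0.2, 0.1]
width: 1.0
```

```bash
python3 - <<'E'
from h import *
p=snap('wrist'); print(np.round(p['C'],3).tolist()); print(r.state()['position'],r.state()['tcp_rot'])
np.save('pics/w2.npy',{k:p[k] for k in ('img','depth','mtx','dist','C')},allow_pickle=True)
cv2.imwrite('pics/w2.png',cv2.resize(p['img'][0:240],None,fx=1.25,fy=1.25))
for t in 'lid_handle tap_handle gauge_face lid cup_center chamber_rim brown_bat'.split(): find(p,t)
g={**p}
g['C']=np.array([[0.34, -0.912, -0.227, 0.361], [-0.94, -0.329, -0.087, -0.318], [0.005, 0.243, -0.97, 0.568],[0,0,0,1]])
print('grey', onplane(g,[[353.5,72],[295,72],[412,72],[353,9],[353,135]],0.011).round(3))
E
```

```text
[[0.339, -0.912, -0.232, 0.383], [-0.941, -0.329, -0.083, -0.026], [-0.001, 0.247, -0.969, 0.564], [0.0, 0.0, 0.0, 1.0]]
[ 0.31841172 -0.04989503  0.39828411] [-9.00414210e+01  1.28633548e-02 -7.02528904e+01]
lid_handle 0.95 [ 0.4733 -0.0116  0.1294]
lid_handle 0.39 [0.4863 0.0479 0.1752]
tap_handle 0.92 [0.4843 0.0471 0.1735]
tap_handle 0.74 [ 0.4724 -0.0092  0.1284]
lid 0.92 [ 0.4716 -0.0131  0.1297]
cup_center 0.6 [0.4545 0.2671 0.0119]
chamber_rim 0.67 [ 0.4735 -0.1093  0.0777]
chamber_rim 0.37 [ 0.4704 -0.0078  0.129 ]
brown_bat 0.77 [0.4546 0.2638 0.0137]
grey [[ 0.484 -0.351  0.011]
 [ 0.447 -0.248  0.011]
 [ 0.522 -0.454  0.011]
 [ 0.581 -0.311  0.011]
 [ 0.377 -0.392  0.011]]
```

View pics/w2.png

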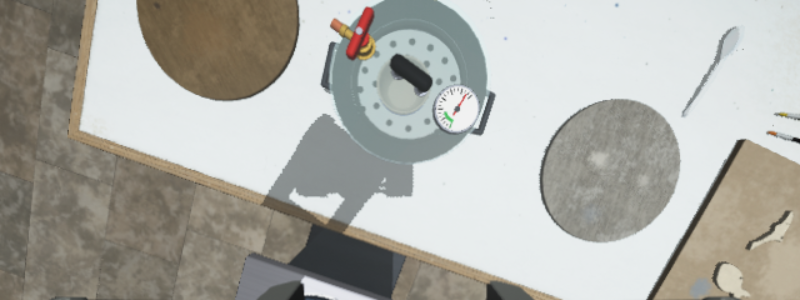

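Seen (1.25× scale): handle ends at about (393,60)–(430,85), the wing from (368,12) to (352,55), gauge at (457,108), grey bat at (611,170), brown bat at upper left.

```bash
python3 - <<'E'
from h import *
p=np.load('pics/w2.npy',allow_pickle=True).item()
f=lambda uv,z:print(onplane(p,np.array(uv)/1.25,z).round(4).tolist())
im=cv2.cvtColor(p['img'],cv2.COLOR_BGR2HSV)
# red wing in depth
K=p['mtx']
v,u=np.mgrid[:400,:640]; z=p['depth']
q=cv2.undistortPoints(np.c_[u.ravel(),v.ravel()].astype(float).reshape(-1,1,2),K,np.array(p['dist']))[:,0]
X=(np.c_[q,np.ones(len(q))]*z.ravel()[:,None])@p['C'][:3,:3].T+p['C'][:3,3]; X=X.reshape(400,640,3)
def blob(n,m):
    P=X[m]; print(n,m.sum(),P.mean(0).round(4),end=' ')
    c=P[:,:2]-P[:,:2].mean(0); w,V=np.linalg.eigh(c.T@c); a=V[:,1]; e=c@a; n_=c@V[:,0]
    print('ang',round(np.degrees(np.arctan2(a[1],a[0])),1),'len',np.ptp(e).round(4),'wid',np.ptp(n_).round(4),'zmax',np.percentile(P[:,2],[5,50,95]).round(4),'mid',(P[:,:2].mean(0)+a*(e.max()+e.min())/2+V[:,0]*(n_.max()+n_.min())/2).round(4))
H,S,V=im[...,0],im[...,1],im[...,2]
reg=(v<130)&(u>230)&(u<400)
blob('wing',reg&((H<7)|(H>173))&(S>150)&(X[...,2]>.165)&(u<320))
blob('handle',reg&(V<60)&(X[...,2]>.160)&(u>300))
f([[411.5,72.5]],.172); f([[457,108]],.155); 
# lid disc
f([[611,170],[541,170],[681,170]],.011)
m=(X[...,2]>.005)&(X[...,2]<.018)&(v<90)&(u<245)&(V<150)&(S>60); c=cv2.findContours(m.astype(np.uint8),cv2.RETR_EXTERNAL,cv2.CHAIN_APPROX_NONE)[0]; c=max(c,key=len)[:,0]; c=c[(c[:,1]>2)]
P=onplane(p,c,.012)[:,:2]; A=np.c_[2*P,np.ones(len(P))]; s=np.linalg.lstsq(A,(P**2).sum(1),rcond=None)[0]; print('brown',s[:2],np.sqrt(s[2]+s[:2]@s[:2]))
m=(X[...,2]>.005)&(X[...,2]<.018)&(u>425)&(u<550)&(v<200)&(V<190)&(v>70); c=cv2.findContours(m.astype(np.uint8),cv2.RETR_EXTERNAL,cv2.CHAIN_APPROX_NONE)[0]; c=max(c,key=len)[:,0]
P=onplane(p,c,.011)[:,:2]; A=np.c_[2*P,np.ones(len(P))]; s=np.linalg.lstsq(A,(P**2).sum(1),rcond=None)[0]; print('grey',s[:2],np.sqrt(s[2]+s[:2]@s[:2]))
E
```

```text
wing 264 [0.4877 0.0502 0.1785] ang -178.5 len 0.1313 wid 0.0814 zmax [0.1749 0.1773 0.1788] mid [0.4472 0.0164]
handle 464 [ 0.4715 -0.0109  0.1717] ang 73.0 len 0.064 wid 0.0895 zmax [0.1659 0.1715 0.1733] mid [ 0.4348 -0.0084]
[[0.4719, -0.0118, 0.172]]
[[0.459, -0.0712, 0.155]]
[[0.4848, -0.3489, 0.011], [0.4467, -0.2449, 0.011], [0.5239, -0.4548, 0.011]]
brown [0.48930976 0.28142173] 0.11403316185613643
grey [ 0.47990801 -0.34995177] 0.1092022157714106
```

Request:
move_arm(
  deltas=[
    [-0.19, 0.6, 0.96, 0, 0, 0, 30],
    [-0.19, 0.6, 0.96, 0, 0, 0, 30],
    [-0.19, 0.6, 0.96, 0, 0, 0, 30],
    [-0.19, 0.6, 0.96, 0, 0, 0, 30],
    [-0.19, 0.6, 0.96, 0, 0, 0, 30],
    [-0.19, 0.6, 0.96, 0, 0, 0, 30],
    [-0.19, 0.6, 0.96, 0, 0, 0, 30],
    [-0.19, 0.6, 0.96, 0, 0, 0, 30],
    [-0.19, 0.6, 0.96, 0, 0, 0, 30],
    [-0.19, 0.6, 0.96, 0, 0, 0, 30],
  ],
)

```text
clock: 4.7
position: [0.4871, 0.0518, 0.2779]
tcp_rot: [-90.0, 0.0, -70.2]
ft_force: [0.2, -0.9, 0.8]
width: 0.337
```

Request:
move_arm(
  deltas=[
    [0, 0, 0, 0, 0.94, 0, 30],
    [0, 0, 0, 0, 0.94, 0, 30],
    [0, 0, 0, 0, 0.94, 0, 30],
    [0, 0, 0, 0, 0.94, 0, 30],
    [0, 0, 0, 0, 0.94, 0, 30],
    [0, 0, 0, 0, 0.94, 0, 30],
    [0, 0, 0, 0, 0.94, 0, 30],
    [0, 0, 0, 0, 0.94, 0, 30],
    [0, 0, 0, 0, 0.94, 0, 30],
    [0, 0, 0, 0, 0, 0, 30],
  ],
)

```text
clock: 5.53
position: [0.4863, 0.0512, 0.2785]
tcp_rot: [-90.0, -0.0, -104.3]
ft_force: [-0.6, 0.1, 0.0]
width: 0.299
```

```bash
cat > wing.py <<'E'
from h import *
def wing(p,zt=.178):
    im=cv2.cvtColor(p['img'],cv2.COLOR_BGR2HSV); H,S,V=cv2.split(im)
    m=(((H<6)|(H>174))&(S>150)&(V>90)).astype(np.uint8)
    n,l,st,_=cv2.connectedComponentsWithStats(m); i=1+np.argmax(st[1:,4]); print('px',st[i],_[i].round())
    v,u=np.where(l==i); P=onplane(p,np.c_[u,v],zt)[:,:2]
    hull=cv2.minAreaRect((P*1e4).astype(np.float32)); print('rect',np.round(np.array(hull[0])/1e4,4),np.round(np.array(hull[1])/10,1),hull[2]); return hull
E
python3 - <<'E'
from wing import *
p=snap('wrist'); s=r.state(); print(s['position'],s['tcp_rot'],s['joint_positions'].round(1),s['width'])
cv2.imwrite('pics/w3.png',p['img']); wing(p)
for t in ('tap_handle','lid_handle','gauge_face'): find(p,t)
q=np.load('pics/w2.npy',allow_pickle=True).item(); wing(q)
E
```

```text
[0.48633092 0.05122993 0.27855805] [-9.00063373e+01 -2.56718757e-03 -1.04034587e+02] [  0.6  10.2  98.9  -0.   70.8 104.6] 0.2997413958646312
px [308 172  16  26 235] [315. 185.]
rect [0.5009 0.0487] [14.8 24.9] 75.74636840820312
tap_handle 0.89 [0.4917 0.0492 0.1735]
lid_handle 0.96 [ 0.4882 -0.0144  0.1304]
gauge_face 0.56 [ 0.4923 -0.0144  0.1259]
px [277  26  14  19 136] [283.  35.]
rect [0.4763 0.052 ] [ 9.1 23.8] 82.735595703125
```

View pics/w3.png

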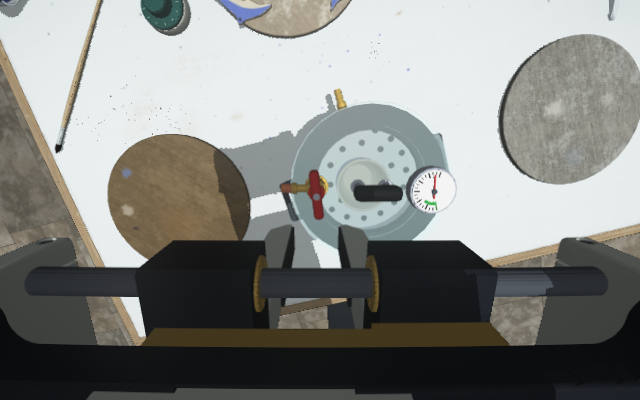

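```bash
python3 - <<'E'
from wing import *
p=snap('wrist')
im=cv2.cvtColor(p['img'],cv2.COLOR_BGR2HSV); H,S,V=cv2.split(im)
v,u=np.mgrid[:400,:640]
m=((H<8)|(H>170))&(S>130)&(V>60)&(u>295)&(u<335)&(v>160)&(v<228)
vv,uu=np.where(m)
for z in (.176,): 
  P=onplane(p,np.c_[uu,vv],z)[:,:2]
  h=cv2.minAreaRect((P*1e4).astype(np.float32)); print(m.sum(),np.array(h[0])/1e4,h[1],h[2])
  c=P-P.mean(0); w,E=np.linalg.eigh(c.T@c); print(P.mean(0),np.degrees(np.arctan2(E[1,1],E[0,1])))
m=(V<70)&(u>345)&(u<408)&(v>178)&(v<210)&(S<120)
vv,uu=np.where(m); P=onplane(p,np.c_[uu,vv],.172)[:,:2]; h=cv2.minAreaRect((P*1e4).astype(np.float32)); print('handle',np.array(h[0])/1e4,h[1],h[2])
c=P-P.mean(0); w,E=np.linalg.eigh(c.T@c); print(P.mean(0),np.degrees(np.arctan2(E[1,1],E[0,1])))
print(onplane(p,[[433,190],[455,189],[410,189]],.155),proj(p,np.array([[.486,.051,.178],[.4715,-.0112,.173]])))
E
```

```text
432 [0.49025469 0.05128528] (158.0164031982422, 478.37774658203125) 71.96863555908203
[0.4915135  0.05061603] 172.48582495656038
handle [ 0.47613062 -0.00982557] (488.1173400878906, 165.37933349609375) 76.02500915527344
[ 0.47624141 -0.0096053 ] 74.01523016942657
[[ 0.46045393 -0.07049187  0.155     ]
 [ 0.45582383 -0.09371101  0.155     ]
 [ 0.46749659 -0.04664859  0.155     ]] [[317.09959279 199.44766442]
 [380.49440235 197.3063529 ]]
```

Wing centre ≈ (0.490, 0.0515), lid yaw ≈ −14°. Descending on the wing and gripping it.

Request:
move_arm(
  deltas=[
    [-0.07, 0.7, 0.19, 0, 0, 0, 30],
    [0, 0.9, 0, 0, 0, 0, 30],
    [0, 0.9, 0, 0, 0, 0, 30],
    [0, 0.9, 0, 0, 0, 0, 30],
    [0, 0.8, 0, 0, 0, 0, 30],
    [0, 0.7, 0, 0, 0, 0, 30],
    [0, 0.7, 0, 0, 0, 0, 30],
    [0, 0.6, 0, 0, 0, 0, 30],
    [0, 0, 0, 0, 0, 0, 30],
  ],
  force=15,
)

```text
clock: 6.53
position: [0.4892, 0.0518, 0.1527]
tcp_rot: [-90.2, -0.0, -104.0]
ft_force: [0.2, 0.0, 0.1]
width: 0.296
```

Request:
move_arm(
  deltas=[
    [0, 0, 0, 0, 0, 0, 0],
    [0, 0, 0, 0, 0, 0, 0],
    [0, 0, 0, 0, 0, 0, 0],
    [0, 0, 0, 0, 0, 0, 0],
    [0, 0, 0, 0, 0, 0, 0],
  ],
  force=15,
)

```text
clock: 6.95
position: [0.4906, 0.0518, 0.1552]
tcp_rot: [-89.9, 0.0, -104.1]
ft_force: [-0.6, -1.1, 1.8]
width: 0.183
```

Request:
move_arm(
  deltas=[
    [0, 0, 0, 0, 0, 0, 0],
    [0, 0, 0, 0, 0, 0, 0],
    [0, 0, 0, 0, 0, 0, 0],
  ],
)

```text
clock: 7.2
position: [0.4906, 0.0518, 0.1551]
tcp_rot: [-89.9, 0.0, -104.1]
ft_force: [-0.8, -1.4, 6.0]
width: 0.182
```

```bash
python3 - <<'E'
from h import *
p=snap('wrist'); print(r.state()['ft_force'],r.state()['wrist_torque'])
cv2.imwrite('pics/w4.png',cv2.resize(p['img'][120:320,200:460],None,fx=3,fy=3))
E
```

```text
[-0.13132417 -1.45693694  6.57266869] [-0.31702758  0.19071955 -0.01441236]
```

View pics/w4.png

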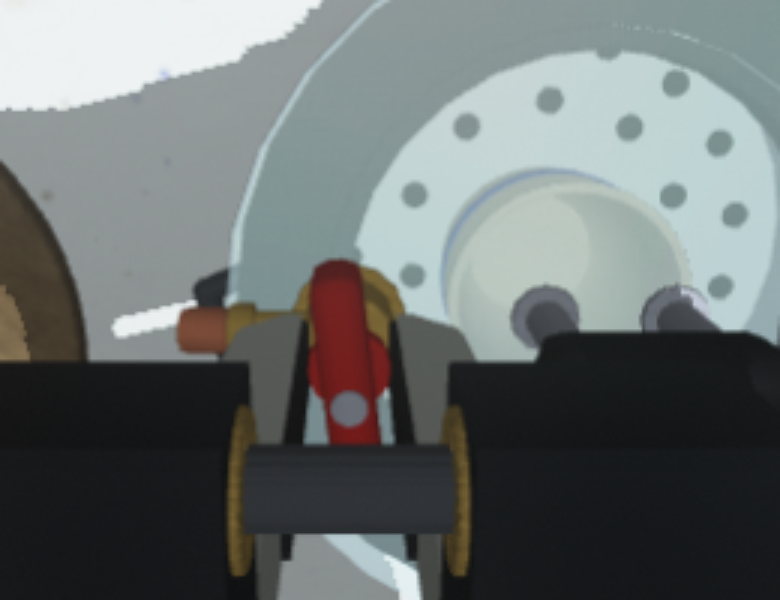

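The jaws stopped on the red hub (17 mm wide, around the screw at px 348,408), and the wing is about 7° CCW of my jaws. I'll regrip slightly higher with the yaw corrected.

Request:
move_arm(
  deltas=[
    [0, 0, 0, 0, 0, 0, 30],
    [0, -0.15, 0, 0, 0, 0, 30],
    [0, -0.15, 0, 0, -0.85, 0, 30],
    [0, 0, 0, 0, -0.85, 0, 30],
    [0, 0, 0, 0, 0, 0, 0],
    [0, 0, 0, 0, 0, 0, 0],
    [0, 0, 0, 0, 0, 0, 0],
    [0, 0, 0, 0, 0, 0, 0],
    [0, 0, 0, 0, 0, 0, 0],
  ],
  force=20,
)

```text
clock: 8.0
position: [0.4905, 0.0519, 0.1612]
tcp_rot: [-90.0, 0.0, -97.4]
ft_force: [-2.2, -0.3, 6.5]
width: 0.106
```

Now gripping the wing itself (9.9 mm). Turning CCW.

Request:
move_arm(
  deltas=[
    [0, 0, 0, 0, -0.6, 0, 0],
    [0, 0, 0, 0, -0.9, 0, 0],
    [0, 0, 0, 0, -0.9, 0, 0],
    [0, 0, 0, 0, -0.9, 0, 0],
    [0, 0, 0, 0, -0.9, 0, 0],
    [0, 0, 0, 0, -0.9, 0, 0],
    [0, 0, 0, 0, -0.9, 0, 0],
    [0, 0, 0, 0, -0.9, 0, 0],
    [0, 0, 0, 0, -0.9, 0, 0],
    [0, 0, 0, 0, -0.9, 0, 0],
  ],
)

```text
clock: 8.83
position: [0.4904, 0.0525, 0.1612]
tcp_rot: [-89.9, 0.1, -62.4]
ft_force: [-1.4, 5.5, 7.4]
width: 0.108
```

Request:
move_arm(
  deltas=[
    [0, 0, 0, 0, -0.9, 0, 0],
    [0, 0, 0, 0, -0.9, 0, 0],
    [0, 0, 0, 0, -0.9, 0, 0],
    [0, 0, 0, 0, -0.9, 0, 0],
    [0, 0, 0, 0, -0.9, 0, 0],
    [0, 0, 0, 0, -0.9, 0, 0],
    [0, 0, 0, 0, -0.9, 0, 0],
    [0, 0, 0, 0, -0.9, 0, 0],
    [0, 0, 0, 0, -0.9, 0, 0],
    [0, 0, 0, 0, 0, 0, 0],
  ],
)

```text
clock: 9.67
position: [0.49, 0.0529, 0.1612]
tcp_rot: [-89.9, 0.1, -30.0]
ft_force: [-5.1, 8.3, 8.2]
width: 0.105
```

Request:
move_arm(
  deltas=[
    [0, 0, 0, 0, -0.7, 0, 0],
    [0, 0, 0, 0, -0.7, 0, 0],
    [0, 0, 0, 0, -0.7, 0, 0],
    [0, 0, 0, 0, -0.7, 0, 0],
    [0, 0, 0, 0, -0.7, 0, 0],
    [0, 0, 0, 0, 0, 0, 0],
  ],
)

```text
clock: 10.17
position: [0.4897, 0.053, 0.1611]
tcp_rot: [-89.9, 0.1, -16.0]
ft_force: [-5.5, 9.7, 10.0]
width: 0.102
```

```bash
python3 - <<'E'
from h import *
s=r.state(); print(s['ft_force'],s['wrist_torque'],s['joint_positions'])
p=snap('scene'); cv2.imwrite('pics/s2.png',cv2.resize(p['img'][150:270,300:440],None,fx=5,fy=5))
E
```

```text
[-5.53103788  9.6616608  10.04571444] [1.55912154 1.0228863  0.06004762] [  0.69330805  18.38211014 106.27352202   0.15160484  55.4067427
  16.63057998]
```

View pics/s2.png

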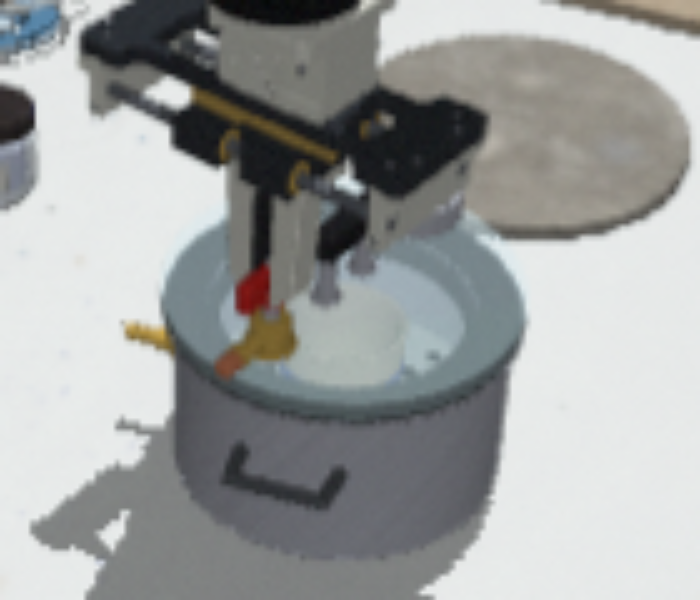

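Request:
move_arm(
  deltas=[
    [0, 0, 0, 0, -0.5, 0, 0],
    [0, 0, 0, 0, -0.5, 0, 0],
    [0, 0, 0, 0, 0, 0, 0],
  ],
)

```text
clock: 10.47
position: [0.4897, 0.053, 0.1611]
tcp_rot: [-89.9, 0.1, -12.1]
ft_force: [-5.8, 9.3, 9.7]
width: 0.108
```

```bash
python3 - <<'E'
from h import *
s=r.state(); print(s['ft_force'],s['wrist_torque'],s['tcp_rot'])
E
```

```text
[-5.84407407  9.26808752  9.66316968] [ 1.47426088  1.01155892 -0.36062495] [-89.8821289    0.09796299 -12.11161392]
```

Torque jumped at the stop, so the tap is fully open. Release, rise, and look at lid.

Request:
move_arm(
  deltas=[
    [0, 0, 0, 0, 0, 0, 40],
    [0, 0, 0, 0, 0, 0, 40],
    [0, 0, 0, 0, 0, 0, 40],
    [0, -0.5, 0, 0, 0, 0, 40],
    [0, -1, 0, 0, 0, 0, 40],
    [0, -1, 0, 0, 0, 0, 40],
    [0, -1, -0.8, 0, 0, 0, 40],
    [0, -1, -0.8, 0, 0, 0, 40],
    [0, -0.5, -0.8, 0, 0, 0, 40],
    [0, 0, -0.8, 0, 0.5, 0, 40],
  ],
)

```text
clock: 11.3
position: [0.4774, -0.0115, 0.2635]
tcp_rot: [-90.0, -0.2, -14.1]
ft_force: [0.8, 1.2, 0.3]
width: 0.399
```

Request:
move_arm(
  deltas=[
    [0, 0, 0, 0, 0, 0, 45],
    [0, 0, 0, 0, 0, 0, 45],
  ],
)

```text
clock: 11.47
position: [0.4767, -0.011, 0.261]
tcp_rot: [-90.0, 0.0, -14.2]
ft_force: [0.6, 0.5, -0.4]
width: 0.445
```

```bash
python3 - <<'E'
from h import *
s=r.state(); print(s['position'],s['tcp_rot'],s['width'],s['ft_force'])
p=snap('wrist'); cv2.imwrite('pics/w5.png',cv2.resize(p['img'][100:260,220:440],None,fx=3.5,fy=3.5))
im=cv2.cvtColor(p['img'],cv2.COLOR_BGR2HSV); H,S,V=cv2.split(im)
print(proj(p,np.array([[.4755,-.0105,.173],[.491,.0516,.178],[.460,-.0705,.155]])).round(1))
print(s['joint_positions'])
for t in ('tap_handle','lid_handle','gauge_face'): find(p,t,1)
E
```

```text
[ 0.47668619 -0.01102756  0.26096368] [-8.99944255e+01  6.38305746e-03 -1.41541750e+01] 0.4454904281771976 [ 0.62292989  0.4599573  -0.38337617]
[[314.4 203.1]
 [314.2 133.8]
 [314.3 254.9]]
[-6.92545172e+00  9.82661512e+00  1.01966915e+02  6.82061496e-03
  6.82121013e+01  7.22619167e+00]
tap_handle 0.66 [0.4843 0.0559 0.171 ]
lid_handle 0.57 [0.4772 0.0053 0.1277]
gauge_face 0.87 [0.4802 0.0059 0.1283]
```

View pics/w5.png

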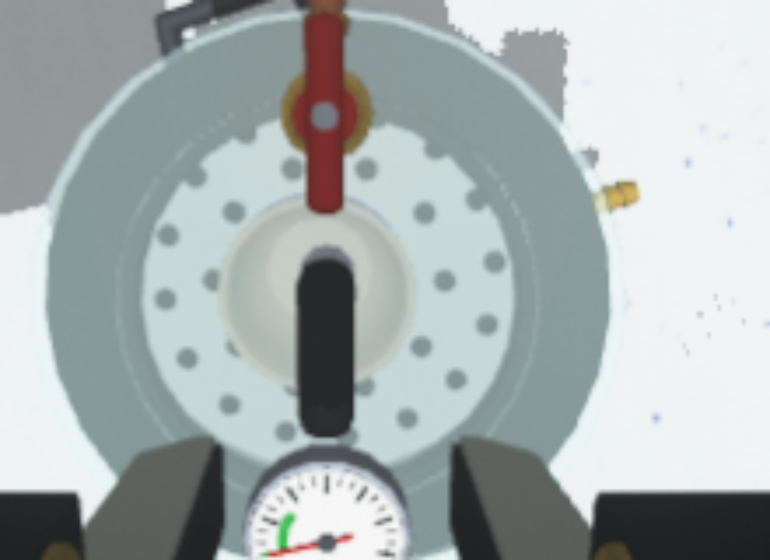

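The wing is now in line with the port and the needle points at the end of the green zone (px 270,555). Gripping the lid handle.

Request:
move_arm(
  deltas=[
    [-0.08, 0.8, 0.13, 0, 0, 0, 45],
    [0, 0.9, 0, 0, 0, 0, 45],
    [0, 0.9, 0, 0, 0, 0, 45],
    [0, 0.9, 0, 0, 0, 0, 45],
    [0, 0.9, 0, 0, 0, 0, 45],
    [0, 0.8, 0, 0, 0, 0, 45],
    [0, 0.6, 0, 0, 0, 0, 45],
    [0, 0, 0, 0, 0, 0, 45],
    [0, 0, 0, 0, 0, 0, 0],
    [0, 0, 0, 0, 0, 0, 0],
  ],
  force=40,
)

```text
clock: 12.5
position: [0.4764, -0.0076, 0.1453]
tcp_rot: [-90.0, -0.0, -14.1]
ft_force: [-0.0, -0.5, -0.5]
width: 0.355
```

Request:
move_arm(
  deltas=[
    [0, 0, 0, 0, 0, 0, 0],
    [0, 0, 0, 0, 0, 0, 0],
    [0, 0, 0, 0, 0, 0, 0],
    [0, 0, 0, 0, 0, 0, 0],
    [0, 0, 0, 0, 0, 0, 0],
  ],
  force=40,
)

```text
clock: 12.92
position: [0.4756, -0.0077, 0.1452]
tcp_rot: [-90.0, 0.0, -14.1]
ft_force: [-4.1, 1.6, 7.1]
width: 0.164
```

Width is 15.3 mm, matching the bar. Lift slowly, then carry.

Request:
move_arm(
  deltas=[
    [0, -0.15, 0, 0, 0, 0, 0],
    [0, -0.2, 0, 0, 0, 0, 0],
    [0, -0.3, 0, 0, 0, 0, 0],
    [0, -0.4, 0, 0, 0, 0, 0],
    [0, -0.5, 0, 0, 0, 0, 0],
    [0, -0.5, 0, 0, 0, 0, 0],
    [0, -0.5, 0, 0, 0, 0, 0],
    [0, -0.5, 0, 0, 0, 0, 0],
    [0, -0.5, 0, 0, 0, 0, 0],
  ],
)

```text
clock: 13.67
position: [0.476, -0.0078, 0.2169]
tcp_rot: [-90.0, -0.0, -14.1]
ft_force: [-0.1, 0.2, -3.7]
width: 0.171
```

Request:
move_arm(
  deltas=[
    [0.1, -0.3, -0.3, 0, 0, 0, 0],
    [0.15, -0.2, -0.5, 0, 0, 0, 0],
    [0.2, 0, -0.75, 0, 0, 0, 0],
    [0.2, 0, -0.75, 0, 0, 0, 0],
    [0.2, 0, -0.75, 0, 0, 0, 0],
    [0.2, 0, -0.75, 0, 0, 0, 0],
    [0.2, 0, -0.75, 0, 0, 0, 0],
    [0.2, 0, -0.75, 0, 0, 0, 0],
    [0.2, 0, -0.75, 0, 0, 0, 0],
    [0.2, 0, -0.75, 0, 0, 0, 0],
  ],
)

```text
clock: 14.5
position: [0.4784, -0.1504, 0.2255]
tcp_rot: [-90.0, 0.0, -14.1]
ft_force: [0.2, 0.2, -4.1]
width: 0.172
```

Request:
move_arm(
  deltas=[
    [0.22, 0, -0.8, 0, 0, 0, 0],
    [0.22, 0, -0.8, 0, 0, 0, 0],
    [0.22, 0, -0.8, 0, 0, 0, 0],
    [0.22, 0, -0.8, 0, 0, 0, 0],
    [0.22, 0, -0.8, 0, 0, 0, 0],
    [0.22, 0, -0.8, 0, 0, 0, 0],
    [0.22, 0, -0.8, 0, 0, 0, 0],
    [0.22, 0, -0.8, 0, 0, 0, 0],
    [0.22, 0.3, -0.8, 0, 0, 0, 0],
    [0.22, 0.5, -0.8, 0, 0, 0, 0],
  ],
)

```text
clock: 15.33
position: [0.4826, -0.3166, 0.2099]
tcp_rot: [-90.0, -0.1, -14.1]
ft_force: [0.2, 0.6, -4.5]
width: 0.173
```

Request:
move_arm(
  deltas=[
    [0.22, 0.5, -0.8, 0, 0, 0, 0],
    [0.12, 0.5, -0.4, 0, 0, 0, 0],
    [0.1, 0.3, -0.2, 0, 0, 0, 0],
    [0, 0, 0, 0, 0, 0, 0],
    [0, 0, 0, 0, 0, 0, 0],
  ],
)

```text
clock: 15.75
position: [0.4841, -0.3436, 0.1833]
tcp_rot: [-90.0, 0.1, -14.1]
ft_force: [0.1, 0.5, -5.1]
width: 0.173
```

```bash
python3 - <<'E'
from h import *
s=r.state(); print(s['position'],s['tcp_rot'],s['width'],s['ft_force'],s['wrist_torque'])
p=snap('scene'); w=snap('wrist')
cv2.imwrite('pics/c6.png',np.vstack([cv2.resize(p['img'][60:260,300:480],(720,800))[:500],]) ); cv2.imwrite('pics/c6.png',np.hstack([cv2.resize(p['img'][80:260,320:480],(400,450)),cv2.resize(w['img'][0:280,200:440],(386,450))]))
E
```

```text
[ 0.48413226 -0.343555    0.18327516] [-8.99628265e+01  5.18045911e-02 -1.40827651e+01] 0.17321935608987324 [ 0.1472231   0.51728092 -5.10009344] [-0.00297164 -0.07113763 -0.02809412]
```

View pics/c6.png

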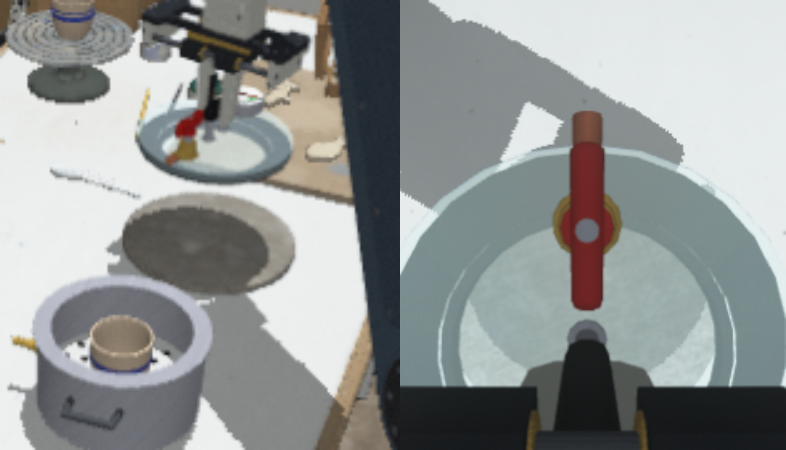

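The lid hangs level and upright over the grey bat; the cup stands in the open chamber. Lowering.

Request:
move_arm(
  deltas=[
    [0.1, 0.5, -0.3, 0, 0, 0, 0],
    [0, 0.8, 0, 0, 0, 0, 0],
    [0, 0.8, 0, 0, 0, 0, 0],
    [0, 0.8, 0, 0, 0, 0, 0],
    [0, 0.8, 0, 0, 0, 0, 0],
    [0, 0.7, 0, 0, 0, 0, 0],
    [0, 0.5, 0, 0, 0, 0, 0],
    [0, 0.4, 0, 0, 0, 0, 0],
    [0, 0.3, 0, 0, 0, 0, 0],
    [0, 0.1, 0, 0, 0, 0, 0],
  ],
)

```text
clock: 16.68
position: [0.4846, -0.3502, 0.0689]
tcp_rot: [-90.0, 0.0, -14.1]
ft_force: [-0.9, 0.6, -4.5]
width: 0.168
```

Request:
move_arm(
  deltas=[
    [0, 0.15, 0, 0, 0, 0, 0],
    [0, 0.15, 0, 0, 0, 0, 0],
    [0, 0.15, 0, 0, 0, 0, 0],
    [0, 0, 0, 0, 0, 0, 0],
  ],
)

```text
clock: 17.02
position: [0.4846, -0.3502, 0.0603]
tcp_rot: [-90.0, 0.0, -14.1]
ft_force: [-0.5, -0.5, -5.1]
width: 0.165
```

Request:
move_arm(
  deltas=[
    [0, 0.08, 0, 0, 0, 0, 0],
    [0, 0.08, 0, 0, 0, 0, 0],
    [0, 0.05, 0, 0, 0, 0, 0],
    [0, 0, 0, 0, 0, 0, 0],
  ],
)

```text
clock: 17.35
position: [0.485, -0.3505, 0.0582]
tcp_rot: [-90.0, -0.0, -14.1]
ft_force: [-4.9, 4.5, 13.3]
width: 0.172
```

Contact force 13 N: seated on the bat. Release, rise and return over the chamber.

Request:
move_arm(
  deltas=[
    [0, 0, 0, 0, 0, 0, 45],
    [0, 0, 0, 0, 0, 0, 45],
    [0, 0, 0, 0, 0, 0, 45],
    [0, 0, 0, 0, 0, 0, 45],
    [0, -0.4, 0, 0, 0, 0, 45],
    [0, -0.8, 0, 0, 0, 0, 45],
    [0, -1, 0, 0, 0, 0, 45],
    [0, -1, 0, 0, 0, 0, 45],
    [0, -1, 0, 0, 0, 0, 45],
    [0, -1, 0, 0, 0, 0, 60],
  ],
)

```text
clock: 18.18
position: [0.4847, -0.3503, 0.162]
tcp_rot: [-90.0, -0.0, -14.1]
ft_force: [0.2, 1.2, 0.4]
width: 0.487
```

Request:
move_arm(
  deltas=[
    [0, -1, 0, 0, 0, 0, 90],
    [0, -1, 0, 0, 0, 0, 90],
    [-0.27, -1, 0.96, 0, 0, 0, 90],
    [-0.27, -1, 0.96, 0, 0, 0, 90],
    [-0.27, -1, 0.96, 0, 0, 0, 90],
    [-0.27, -1, 0.96, 0, 0, 0, 90],
    [-0.27, -0.8, 0.96, 0, 0, 0, 90],
    [-0.27, 0, 0.96, 0, 0, 0, 90],
    [-0.27, 0, 0.96, 0, 0, 0, 90],
    [-0.27, 0, 0.96, 0, 0, 0, 90],
  ],
)

```text
clock: 19.02
position: [0.48, -0.1898, 0.2973]
tcp_rot: [-90.0, -0.1, -14.1]
ft_force: [0.2, 0.6, 0.2]
width: 0.903
```

Request:
move_arm(
  deltas=[
    [-0.27, 0, 0.96, 0, 0, 0, 90],
    [-0.27, 0, 0.96, 0, 0, 0, 90],
    [-0.27, 0, 0.96, 0, 0, 0, 90],
    [-0.27, 0, 0.96, 0, 0, 0, 90],
    [-0.27, 0, 0.96, 0, 0, 0, 90],
    [-0.27, 0, 0.96, 0, 0, 0, 90],
    [-0.27, 0, 0.96, 0, 0, 0, 90],
    [-0.27, 0, 0.96, 0, 0, 0, 90],
    [0, 0, 0, 0, 0, 0, 90],
    [0, 0, 0, 0, 0, 0, 90],
  ],
)

```text
clock: 19.85
position: [0.4756, -0.0309, 0.297]
tcp_rot: [-90.0, -0.0, -14.0]
ft_force: [-0.3, -0.9, -0.2]
width: 0.903
```

```bash
python3 - <<'E'
from h import *
s=r.state(); print(s['position'],s['tcp_rot'],s['width'])
p=snap('wrist'); cv2.imwrite('pics/w7.png',cv2.resize(p['img'][60:280,200:440],None,fx=3,fy=3)[:600])
np.save('pics/w7.npy',{k:p[k] for k in ('img','depth','mtx','dist','C')},allow_pickle=True)
for t in ('cup','cup_center','chamber_rim'): find(p,t,1)
v,u=np.mgrid[:400,:640]; z=p['depth']
q=cv2.undistortPoints(np.c_[u.ravel(),v.ravel()].astype(float).reshape(-1,1,2),p['mtx'],np.array(p['dist']))[:,0]
X=(np.c_[q,np.ones(len(q))]*z.ravel()[:,None])@p['C'][:3,:3].T+p['C'][:3,3]
X=X[(z.ravel()>0)&(v.ravel()<255)]
c0=np.array([.475,-.01])
d=np.hypot(*(X[:,:2]-c0).T)
def fit(n,P):
    P=P[:,:2]; s=np.linalg.lstsq(np.c_[2*P,np.ones(len(P))],(P**2).sum(1),rcond=None)[0]; print(n,len(P),s[:2].round(4),np.sqrt(s[2]+s[:2]@s[:2]).round(4))
fit('cup rim',X[(abs(X[:,2]-.107)<.003)&(d<.05)])
fit('chamber',X[(abs(X[:,2]-.112)<.004)&(d>.06)&(d<.12)])
E
```

```text
[ 0.47564333 -0.03088415  0.29695628] [-9.00047618e+01 -4.02176001e-02 -1.39911595e+01] 0.9034019986611397
cup 0.84 [ 0.4708 -0.0056  0.0611]
chamber_rim 0.87 [ 0.4744 -0.006   0.0514]
cup rim 369 [ 0.4712 -0.0039] 0.0318
chamber 6318 [ 0.4735 -0.0104] 0.083
```

View pics/w7.png

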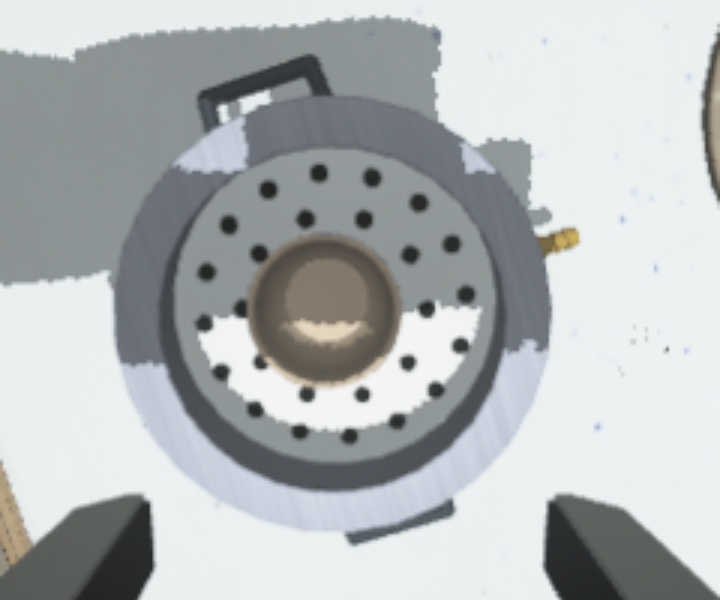

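Cup rim is centred near px (324,310) of the crop, 7 mm off the chamber centre, with ample room for the fingers. Descending.

Request:
move_arm(
  deltas=[
    [-0.27, 0.8, 0.63, 0, 0, 0, 88],
    [-0.27, 0.9, 0.63, 0, 0, 0, 88],
    [0, 1, 0, 0, 0, 0, 88],
    [0, 1, 0, 0, 0, 0, 88],
    [0, 1, 0, 0, 0, 0, 88],
    [0, 1, 0, 0, 0, 0, 88],
    [0, 1, 0, 0, 0, 0, 88],
    [0, 0.8, 0, 0, 0, 0, 88],
    [0, 0, 0, 0, 0, 0, 88],
    [0, 0, 0, 0, 0, 0, 88],
  ],
)

```text
clock: 20.88
position: [0.4712, -0.0047, 0.1463]
tcp_rot: [-90.0, 0.1, -14.1]
ft_force: [0.1, 0.1, 0.2]
width: 0.878
```

```bash
python3 - <<'E'
from h import *
s=r.state(); print(s['position'],s['tcp_rot'],s['width'],s['ft_force'])
p=snap('wrist'); cv2.imwrite('pics/w8.png',cv2.resize(p['img'][60:280,200:440],None,fx=2.5,fy=2.5))
print((proj(p,np.array([[.4712,-.0039,.107]]))-[200,60])*2.5)
E
```

```text
[ 0.47119627 -0.00468979  0.1463445 ] [-9.00118798e+01  7.23781573e-02 -1.41292681e+01] 0.8780961596785937 [0.11675755 0.13482267 0.21129287]
[[288.99521016 396.79621953]]
```

View pics/w8.png

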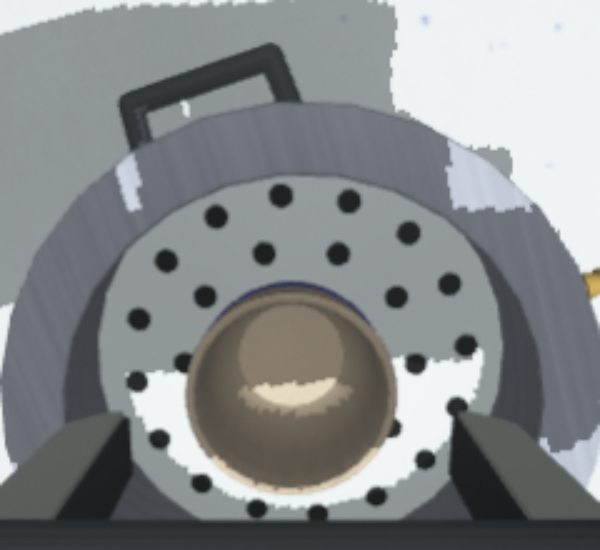

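Cup (px 291,391) is centred between the fingers. Down, then grip gently.

Request:
move_arm(
  deltas=[
    [0.03, 0.6, 0.1, 0, 0, 0, 88],
    [0, 0.7, 0, 0, 0, 0, 88],
    [0, 0.7, 0, 0, 0, 0, 88],
    [0, 0.7, 0, 0, 0, 0, 88],
    [0, 0.6, 0, 0, 0, 0, 88],
    [0, 0.5, 0, 0, 0, 0, 88],
    [0, 0, 0, 0, 0, 0, 88],
    [0, 0, 0, 0, 0, 0, 50],
    [0, 0, 0, 0, 0, 0, 50],
    [0, 0, 0, 0, 0, 0, 50],
  ],
  force=15,
)

```text
clock: 21.77
position: [0.4729, -0.0025, 0.0713]
tcp_rot: [-90.0, -0.1, -14.1]
ft_force: [-1.9, 1.0, 3.1]
width: 0.715
```

Request:
move_arm(
  deltas=[
    [0, 0, 0, 0, 0, 0, 50],
    [0, 0, 0, 0, 0, 0, 50],
    [0, 0, 0, 0, 0, 0, 50],
    [0, 0, 0, 0, 0, 0, 50],
    [0, 0, 0, 0, 0, 0, 50],
  ],
  force=15,
)

```text
clock: 22.18
position: [0.4728, -0.0024, 0.0712]
tcp_rot: [-90.0, -0.1, -14.1]
ft_force: [-2.4, 0.1, 7.4]
width: 0.702
```

Width 65 mm: cup held. Lift and carry to the brown bat.

Request:
move_arm(
  deltas=[
    [0, -0.2, 0, 0, 0, 0, 50],
    [0, -0.4, 0, 0, 0, 0, 50],
    [0, -0.7, 0, 0, 0, 0, 50],
    [0, -0.8, 0, 0, 0, 0, 50],
    [0, -0.8, 0, 0, 0, 0, 50],
    [0, -0.8, 0, 0, 0, 0, 50],
    [0, -0.8, 0, 0, 0, 0, 50],
    [0, -0.8, 0, 0, 0, 0, 50],
    [0, -0.7, 0, 0, 0, 0, 50],
    [0, -0.5, 0, 0, 0, 0, 50],
  ],
)

```text
clock: 23.02
position: [0.4726, -0.0024, 0.2023]
tcp_rot: [-90.0, -0.1, -14.1]
ft_force: [0.7, 0.2, -1.5]
width: 0.695
```

Request:
move_arm(
  deltas=[
    [-0.05, -0.2, 0.3, 0, 0, 0, 50],
    [-0.1, 0, 0.5, 0, 0, 0, 50],
    [-0.16, 0, 0.8, 0, 0, 0, 50],
    [-0.16, 0, 0.8, 0, 0, 0, 50],
    [-0.16, 0, 0.8, 0, 0, 0, 50],
    [-0.16, 0, 0.8, 0, 0, 0, 50],
    [-0.16, 0, 0.8, 0, 0, 0, 50],
    [-0.16, 0, 0.8, 0, 0, 0, 50],
    [-0.16, 0, 0.8, 0, 0, 0, 50],
    [-0.16, 0, 0.8, 0, 0, 0, 50],
  ],
)

```text
clock: 23.85
position: [0.479, 0.1458, 0.2035]
tcp_rot: [-90.0, 0.1, -14.1]
ft_force: [-0.3, -0.3, -1.4]
width: 0.701
```

Request:
move_arm(
  deltas=[
    [-0.16, 0, 0.8, 0, 0, 0, 50],
    [-0.16, 0, 0.8, 0, 0, 0, 50],
    [-0.16, 0, 0.8, 0, 0, 0, 50],
    [-0.16, 0, 0.8, 0, 0, 0, 50],
    [-0.16, 0, 0.8, 0, 0, 0, 50],
    [-0.16, 0, 0.8, 0, 0, 0, 50],
    [-0.16, 0, 0.8, 0, 0, 0, 50],
    [-0.16, 0, 0.8, 0, 0, 0, 50],
    [-0.1, 0, 0.4, 0, 0, 0, 50],
    [0, 0, 0, 0, 0, 0, 50],
  ],
)

```text
clock: 24.68
position: [0.4852, 0.2845, 0.2035]
tcp_rot: [-90.0, 0.1, -14.0]
ft_force: [0.1, -0.2, -1.8]
width: 0.702
```

```bash
python3 - <<'E'
from h import *
s=r.state(); print(s['position'],s['tcp_rot'],s['width'],s['ft_force'])
p=snap('scene'); cv2.imwrite('pics/s9.png',cv2.resize(p['img'][140:380,200:460],None,fx=2.5,fy=2.5))
find(p,'brown_bat',1);find(p,'cup',1);find(p,'lid',1);find(p,'grey_bat',1)
E
```

```text
[0.48520807 0.28446684 0.2034683 ] [-9.00370791e+01  6.86323328e-02 -1.39804065e+01] 0.702135983549828 [ 0.14903645 -0.15043589 -1.82280188]
brown_bat 0.73 [0.4795 0.2944 0.0129]
cup 0.9 [0.4881 0.2981 0.2145]
lid 0.74 [ 0.476  -0.3353  0.0443]
grey_bat 0.76 [ 0.444  -0.2847  0.0141]
```

View pics/s9.png

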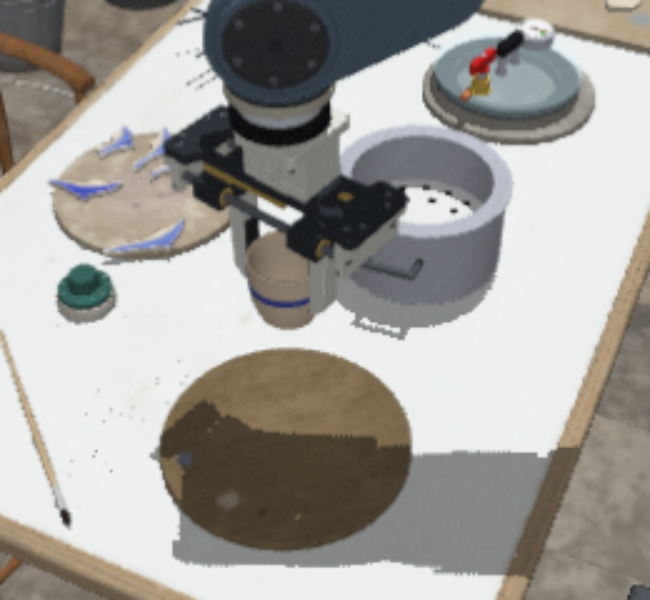

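The lid sits on the grey bat, and the cup hangs upright over the brown bat. Lowering.

Request:
move_arm(
  deltas=[
    [0, 0.5, 0, 0, 0, 0, 50],
    [0, 0.9, 0, 0, 0, 0, 50],
    [0, 1, 0, 0, 0, 0, 50],
    [0, 1, 0, 0, 0, 0, 50],
    [0, 1, 0, 0, 0, 0, 50],
    [0, 1, 0, 0, 0, 0, 50],
    [0, 0.9, 0, 0, 0, 0, 50],
    [0, 0.7, 0, 0, 0, 0, 50],
    [0, 0.5, 0, 0, 0, 0, 50],
    [0, 0.3, 0, 0, 0, 0, 50],
  ],
)

```text
clock: 25.77
position: [0.4855, 0.2823, 0.0469]
tcp_rot: [-90.1, 0.1, -14.1]
ft_force: [-0.0, 0.5, -2.5]
width: 0.702
```

Request:
move_arm(
  deltas=[
    [0, 0.15, 0, 0, 0, 0, 50],
    [0, 0.1, 0, 0, 0, 0, 50],
    [0, 0.1, 0, 0, 0, 0, 50],
    [0, 0.1, 0, 0, 0, 0, 50],
    [0, 0, 0, 0, 0, 0, 50],
  ],
)

```text
clock: 26.18
position: [0.4861, 0.2829, 0.0396]
tcp_rot: [-90.0, -0.0, -14.1]
ft_force: [-1.0, 0.0, -0.9]
width: 0.699
```

Request:
move_arm(
  deltas=[
    [0, 0.05, 0, 0, 0, 0, 50],
    [0, 0.05, 0, 0, 0, 0, 50],
    [0, 0, 0, 0, 0, 0, 50],
  ],
)

```text
clock: 26.43
position: [0.4862, 0.283, 0.0378]
tcp_rot: [-90.0, -0.0, -14.1]
ft_force: [-0.3, -0.0, 0.9]
width: 0.702
```

Request:
move_arm(
  deltas=[
    [0, 0.04, 0, 0, 0, 0, 50],
    [0, 0, 0, 0, 0, 0, 50],
  ],
)

```text
clock: 26.6
position: [0.4861, 0.2831, 0.0376]
tcp_rot: [-90.0, -0.0, -14.1]
ft_force: [-4.8, -1.1, 11.8]
width: 0.699
```

Contact. Release and withdraw.

Request:
move_arm(
  deltas=[
    [0, 0, 0, 0, 0, 0, 95],
    [0, 0, 0, 0, 0, 0, 95],
    [0, 0, 0, 0, 0, 0, 95],
    [0, 0, 0, 0, 0, 0, 95],
    [0, -0.3, 0, 0, 0, 0, 95],
    [0, -0.6, 0, 0, 0, 0, 95],
    [0, -1, 0, 0, 0, 0, 95],
    [0, -1, 0, 0, 0, 0, 95],
    [0, -1, 0, 0, 0, 0, 95],
    [0, -1, 0, 0, 0, 0, 95],
  ],
)

```text
clock: 27.43
position: [0.4861, 0.2829, 0.1368]
tcp_rot: [-90.0, -0.0, -14.1]
ft_force: [-0.4, 0.3, -0.4]
width: 0.949
```

Request:
move_arm(
  deltas=[
    [0, -1, 0, 0, 0, 0, 95],
    [0, -1, -0.5, 0, 0, 0, 95],
    [0, -1, -0.5, 0, 0, 0, 95],
    [0, -1, -0.5, 0, 0, 0, 95],
    [0, -1, -0.5, 0, 0, 0, 95],
    [0, -0.5, -0.5, 0, 0, 0, 95],
    [0, 0, 0, 0, 0, 0, 95],
    [0, 0, 0, 0, 0, 0, 95],
  ],
)

```text
clock: 28.1
position: [0.4738, 0.2342, 0.2449]
tcp_rot: [-90.0, -0.0, -14.1]
ft_force: [-0.0, 1.2, -0.4]
width: 0.951
```

```bash
python3 - <<'E'
from h import *
s=r.state(); print(s['clock'],s['position'],s['ft_force'])
p=snap('scene'); cv2.imwrite('pics/s10.png',cv2.resize(p['img'][140:380,200:460],None,fx=2.5,fy=2.5))
for t in ('cup','lid','timer','glaze_jar'): find(p,t,1)
E
```

```text
28.1 [0.47383226 0.2341556  0.24487618] [-0.04236164  1.16603306 -0.38618822]
cup 0.58 [0.4851 0.2696 0.0512]
lid 0.71 [ 0.4776 -0.3353  0.0442]
timer 0.92 [0.755  0.2104 0.0258]
```

```bash
python3 - <<'E'
from h import *
p=snap('wrist'); v,u=np.mgrid[:400,:640]; z=p['depth']
q=cv2.undistortPoints(np.c_[u.ravel(),v.ravel()].astype(float).reshape(-1,1,2),p['mtx'],np.array(p['dist']))[:,0]
X=(np.c_[q,np.ones(len(q))]*z.ravel()[:,None])@p['C'][:3,:3].T+p['C'][:3,3]
X=X[(z.ravel()>0)&(v.ravel()<235)]; X=X[(np.hypot(X[:,0]-.486,X[:,1]-.283)<.05)&(X[:,2]>.066)]
print(len(X),X.min(0),X.max(0))
A=np.c_[X[:,:2],np.ones(len(X))]; print(np.linalg.lstsq(A,X[:,2],rcond=None)[0]); find(p,'cup',1)
r.job_done()
E
```

```text
619 [0.45115826 0.24811754 0.06600476] [0.51785881 0.31351948 0.07522492]
[0.00067223 0.00967128 0.06804317]
cup 0.56 [0.4828 0.28   0.0293]
the job is handed in; nothing more can be done
```

The cup is out of the chamber and standing on the brown bat, the lid is on the grey bat, and the job is handed in at about 28 s of the 64 s allowed.

- **Tap:** I turned the red vent tap to its stop. The wrist torque jumped there, and a picture showed the wing in line with its port and the needle at the end of the green zone. My first grip caught on the tap's hub, so I regripped a little higher.
- **Lid:** I lifted it by its black handle and set it down on the grey bat with about 13 N of contact. A later picture showed it lying right way up on the bat. It was released with the gripper 2–5 mm from my estimates of the bat's centre.
- **Cup:** I set it down on the brown bat with about 12 N of contact, within a few millimetres of the estimated centre. In the last depth check its rim was 75 mm above the table (73 mm expected) and level to within 0.01 rad, so it stands upright.
- **Timer and jar:** The timer was found within 4 mm of where it was at the start. The glaze jar was not detected in the last picture, but the arm never went near it.
- **Not checked:** I had used up my 12 viewable pictures, so the final scene was checked by numbers only. The arm was raised clear of everything.

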